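# Open the lens tester after an exposure

### The arm

A 7-joint arm with a two-finger parallel gripper is mounted at the origin on a cart in front of the work surface, level with it; the furniture and walls round the work are solid. World frame = base frame: x ahead of the robot, y to its left, z up, the work surface at z = 0. Lengths are in mm, angles in rad, forces in N, time in s.
With the tool pointing down it reaches from about 425 to 825 mm from the base axis. Payload 3.6 kg.
Tool frame: the origin (TCP) lies at the very end of the fingers, on their centre line; the grasp point (between the pads) lies behind it (pinch_z is the z of the grasp point in the tool frame, in mm); z points along the fingers, y is the line along which they close (so a half turn about z gives the same grasp; the last joint's range is limited). The gripper opens to 85 mm and grips with 20 to 120 N. Pads are 22 mm wide; open, the fingers measure 114 mm over their backs; the gripper's body (76 mm by 85 mm) begins 54 mm behind the grasp point. The pads swing forward as they close: fully open they stand 13 mm farther back than shut.
Start: joints at [-1.312, 0.615, -0.013, 1.423, 0.008, 1.103, -0.04], TCP at [183.218, 623.613, 231.297] pointing down, gripper open.
Joint ranges: [-3.12, 3.12], [-0.3, 2.06], [-1.34, 1.32], [0.26, 2.42], [-1.36, 4.5], [0.01, 1.98], [-2.84, 2.84]. Speed limits (rad/s): [2.79, 2.79, 3.14, 3.14, 3.14, 3.14, 3.14].

### API

Orientations are given as a unit quaternion [x, y, z, w].
In Python, from rig import get_state, camera, camera_info, close_job, pinch_z gives the robot as it stands. The module is installed in compiled form; this text tells all that it offers.
- The arm moves only by the tool apply_moves, never from a script. Its argument "steps" is a list of rows, each a list of 3 entries, a list of its own where there are three numbers: the gripper command: -1 is shut, 1 is fully open, values between are in proportion, then the shift along the tool's x, y, z normalised to -1 to 1, where 1 is 40 mm, then the turn about the tool's z normalised to -1 to 1, where 1 is 4 degrees. In form: [[jaw, [dx, dy, dz], spin], ...]. A call has 1 to 10 rows; each row shifts and turns the commanded pose from where the row before left it, along the tool's axes as they then stand; what a row does not reach is not made up. A row lasts 1/12 s, in which the tool goes at most 41.7 mm and 7.16 degrees, less where a joint would pass 70% of its speed; a pose out of reach is approached as far as the arm can. A call with a number of a shift or a turn outside -1 to 1 is refused whole. A call with a gripper value outside its range is refused whole. The fingers move at their own pace and stop on an object; "force" is the grip in N (left out, the last holds). Time passes only in rows, so rows that do not move let the fingers close. It gives the time, the measured TCP pose, the force and the opening at its end, in the units of the state.
- get_state(): the state, without advancing time (a new reading comes with each control period).
- camera(name): name is "scene" or "top" or "wrist"; returns the picture (480x640x3 uint8, blue, green, red); there is no depth.
- camera_info(name): a dict with "mtx" (3x3 intrinsics, pixels), "k1" (the pictures are not rectified: a ray, as slopes to the right and down, at radius r is drawn at 1 + k1 r^2 times it, then the intrinsics apply), "T" (4x4, takes a point from camera to world coordinates). Camera axes: x right, y up, looking along -z (the intrinsics and any distortion apply to the point x, -y, -z); pixel columns grow to the right and rows downward; lengths in mm; the calibration is good to about 2 mm. A picture is of the moment at which its call begins: read the wrist's pose just before it. camera_info takes no time and is no camera call; for the wrist camera it gives the pose at the moment of the call.
- close_job(): hands the job in, once; it reports no verdict.
The state is a dict: "time": time; "joint_positions": joint angles; "joint_velocities": joint speeds; "joint_efforts": joint torques, N m; "tcp_pos": TCP position; "tcp_rot": TCP orientation; "contact_force": force on the tool from outside, world axes, zero at the start; "torque": the same for the moment, N m; "opening": finger opening in mm.
Only numpy, scipy, OpenCV 4.12 (cv2) and the standard library are available. Lean on these libraries where they do the work, as an engineer would, in place of code of your own. Each camera call takes 0.05 s, during which the arm holds its last target. There are 200 camera calls.

### The job

The lens in the small white lens tester has had its exposure: open the tester so that it can be taken out. Press the ribbed release tab on the tester's front deck until the lid springs up a little by itself, then push the lid with the fingers all the way back to its stop, so that it stays open on its own. Do not grip anything, do not press the round start button beside the tab, and leave the lens and the loose things on the bench where they lie.

Things in the scene. Friction and masses are not known exactly. Their poses are not given: they have to be found in the camera images.
- tester: White lens tester fixed to the bench, 178 (x) x 140 (y) x 62 mm. Origin: bottom centre, on the bench; x points from its front (deck) to its rear (hinge), y to its left, z up. Front deck: x -94 to -44 mm, 38 mm high, release tab in the middle, start button left of it. Behind it a chamber (x -32 to 44, y -56 to 56 mm, rim 50 mm high) under the lid.
- lid (a joint): Lid angle (rad): 0 shut and latched, 1.85 at its rear stop. White frame 136 mm wide, 12 mm thick, amber window; 106 mm from hinge to front edge. Latched it cannot be raised. Let go by the tab, it is lifted by two spring pins within 0.5 s to about 0.35 and held there. Beyond, pushing takes a few N (damped hinge). Let go below 1.4 it sinks back, above 1.7 it falls to its stop and stays; between it may stay half way.
- lid_edge (a point): Middle of the lid's front edge, at half its 12 mm thickness; moves with the lid. Its x points from the edge to the hinge along the lid, y along the edge, z out of the lid's outer face. Shut it is 56 mm above the bench, sprung up about 92 mm.
- lid_hinge (a point): Point on the lid's hinge axis midway across the tester: 62 mm behind the tester's origin, 54 mm above the bench. The axis runs along the tester's y.
- release_tab (a joint): Angle (rad) of the release tab: 0 at rest, 0.22 fully down; it springs back. The lid's hook lets go at about 0.11. Pressing takes 2 to 3 N at first and up to 8 N fully down.
- tab_pad (a point): Middle of the top of the tab's grey ribbed pad, 32 (tester x) x 28 mm (y), to be pressed straight down: 44 mm above the bench, 72 mm ahead of the tester's origin. Full way here 5.5 mm; the hook lets go after about 3. The deck beside it is 6 mm lower. The tab's 16 mm wide steel hook rises to 58 mm between pad and lid, 15 to 26 mm behind this point.
- start_button (a joint): Travel (m) of the small round black start button on the deck, 48 mm left of the tab's middle: 0 at rest, 0.003 pressed in. 14 mm across, its top 42 mm above the bench. To be left alone.
- lens: Loose clear spectacle lens, 38 x 52 x 5 mm, lying flat in the tester's chamber on a grey soft rest 25 mm above the bench. Origin: centre of its underside.
- cutters: Loose small blue-handled side cutters, 45 x 126 x 12 mm, lying on the bench in front of the tester. Origin: centre of the underside; y along the length.
- tweezers: Loose steel tweezers, 14 x 130 x 9 mm, lying on the bench along the tester's left side. Origin: centre of the underside; y along the length.
- spectacles: Loose black spectacles, 155 x 136 x 44 mm, standing open on the bench behind the ultrasonic cleaner. Origin: centre of the underside.
- tube: Loose red and white tube of cement, 38 x 131 x 27 mm, lying on the bench right of the tester. Origin: centre of the underside; y along the length.

How it is judged (in metres and radians):
On the way:
1. the lid, let go by the release tab, has sprung up part of the way by itself (value of joint lid between 0.22 and 0.6 rad), for 0.2 s.
At the end, for the whole second after the job is handed in: The lid stands open at 1.7 rad or more (stop at 1.85) and at rest, the tab has sprung back, the start button is not pressed, and the lens lies flat in the chamber within 30 mm of the tester's middle (value of joint lid between 1.7 and 1.9 rad and not (velocity of joint lid above 0.1 rad/s) and value of joint release_tab below 0.05 rad and value of joint start_button below 0.0015 m and horizontal distance between lens and tester below 0.03 m and angle between lens's own z axis and vertical below 0.15 rad); the robot touches nothing.
It fails at once if the start button is pressed (more than 1.5 mm) (value of joint start_button above 0.0015 m).
It fails at once if the lens is shifted or lifted by more than 10 mm (distance of lens from where it was at the start of the episode above 0.01 m).
It fails at once if the lid is gripped: its rim is taken between the fingers (x of the grasp point in the frame of lid_edge between 0.003 and 0.11 m and y of the grasp point in the frame of lid_edge between -0.065 and 0.065 m and z of the grasp point in the frame of lid_edge between -0.006 and 0.006 m).
It fails at once if the tab is gripped between the fingers (x of the grasp point in the frame of tab_pad between -0.016 and 0.016 m and y of the grasp point in the frame of tab_pad between -0.014 and 0.014 m and z of the grasp point in the frame of tab_pad below 0.002 m).
It fails at once if a loose thing on the bench is moved or lifted by more than 20 mm (distance of any of cutters, tweezers, spectacles, tube from where it was at the start of the episode above 0.02 m).
It also fails if it takes over 42 s, if anything falls off the work surface, if the arm or the gripper's body presses on something with over 40 N, if the wrist force passes 120 N, or if a joint passes its speed limit or range.

## Working session

There is one attempt and no reset: what is moved stays moved. The work goes in short steps, Python scripts to look and compute and a tool call to move; the robot and the scene stay as the last step left them, time stands still between calls to the robot, and variables do not carry over. Pictures are saved under pics/ and viewed, on a budget of 10 in all, crops included, one or two more only if the job needs it, and the job is handed in when it is done.

Besides the shell and the picture viewer there is one more tool, called as name(argument=value, ...) on one line, values as JSON. apply_moves: Moves the arm, as the interface text tells. Scaled input: -1 to 1 covers 40 mm each way for a shift and 4 degrees each way for a turn. Its arguments: {"type":"object","properties":{"steps":{"type":"array"},"force":{"type":"number"}},"required":["steps"]}

```bash
mkdir -p pics; python3 - <<'E'
from rig import *
import cv2
for n in("scene","top"):
    cv2.imwrite(f"pics/{n}0.png",camera(n))
    i=camera_info(n);print(n,i["mtx"].round(1).tolist(),i["k1"],i["T"].round(3).tolist())
s=get_state();print(s,pinch_z)
E
```

```text
scene [[600.9, 0.0, 308.7], [0.0, 600.9, 242.2], [0.0, 0.0, 1.0]] -0.19397025222668093 [[0.563, 0.621, -0.545, -59.479], [-0.827, 0.423, -0.372, -559.339], [-0.0, 0.66, 0.751, 841.089], [0.0, 0.0, 0.0, 1.0]]
top [[457.6, 0.0, 318.9], [0.0, 457.6, 245.7], [0.0, 0.0, 1.0]] -0.03251185052215106 [[0.003, 0.999, -0.039, 431.347], [-0.999, 0.002, -0.032, -175.68], [-0.032, 0.039, 0.999, 906.743], [0.0, 0.0, 0.0, 1.0]]
{'time': 0.1, 'joint_positions': array([-1.31148042,  0.61584406, -0.01264388,  1.42470759,  0.0081006 ,
        1.10337521, -0.04040413]), 'joint_velocities': array([-7.65828522e-05, -2.47542525e-03, -2.57553417e-03, -2.93090923e-03,
        2.52106096e-03, -7.99506914e-04,  7.95270900e-05]), 'joint_efforts': array([ 1.29202377e-03, -4.70380640e+01,  2.60138372e-01, -1.71570575e+01,
        1.00669966e-02,  5.83319343e-03,  1.52612493e-06]), 'tcp_pos': array([183.04774423, 623.00093841, 230.25018481]), 'tcp_rot': array([ 1.42380481e-01,  9.89811343e-01, -1.13139677e-03, -1.56678623e-04]), 'contact_force': array([-0.25762146,  0.19844843, -0.53319478]), 'torque': array([-0.00862194,  0.0280546 , -0.01151561]), 'opening': 85.47791826648051} -18.700000000000003
```

View pics/top0.png

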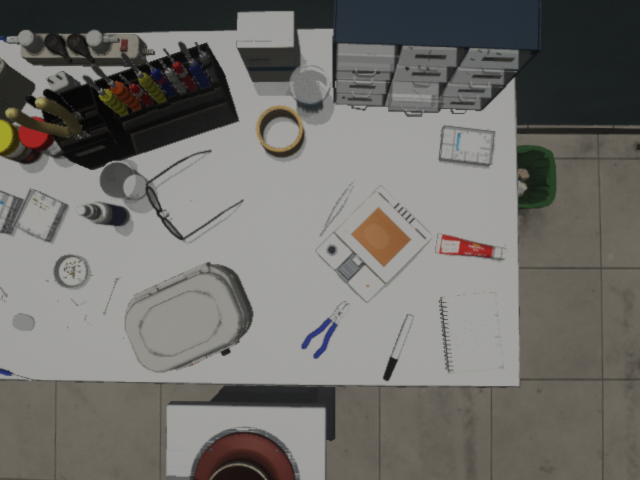

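View pics/scene0.png

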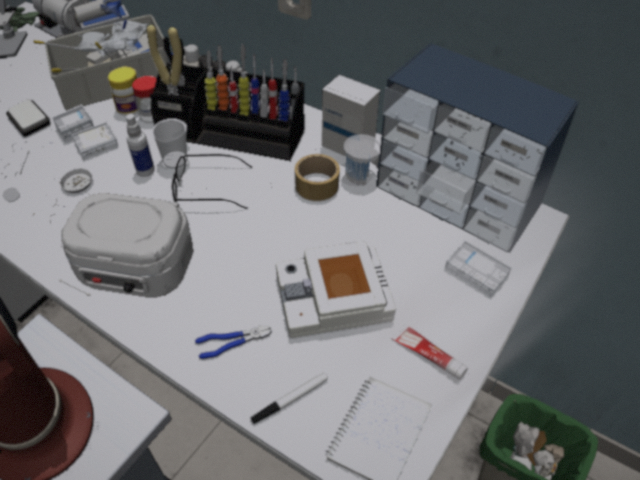

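The top view shows the tester at about (375,245), with the button near (332,250), the tab near (350,267) and the hinge towards the upper right. The cutters are at (325,330), the tweezers at (337,208) and the tube at (470,246). I'll enlarge crops of both views.

```bash
python3 - <<'E'
import cv2,numpy as np
a=cv2.imread("pics/top0.png")[180:310,305:445]
b=cv2.imread("pics/scene0.png")[230:350,265:405]
a=cv2.resize(a,None,fx=4,fy=4,interpolation=2);a=a[:520]
cv2.imwrite("pics/a.png",cv2.resize(a,(560,520)))
cv2.imwrite("pics/b.png",cv2.resize(b,None,fx=4,fy=4,interpolation=2))
E
```

```text
(no output)
```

View pics/a.png

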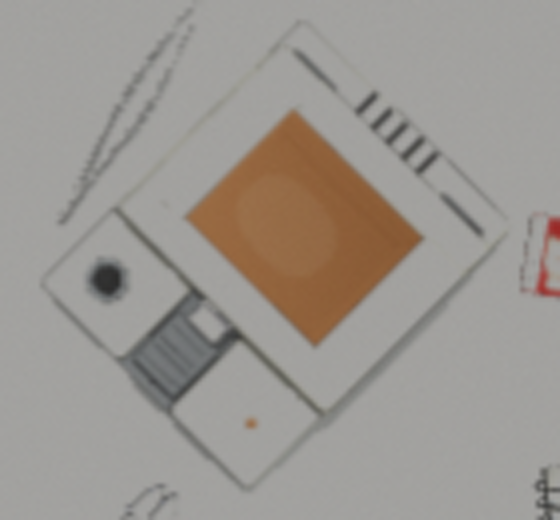

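View pics/b.png

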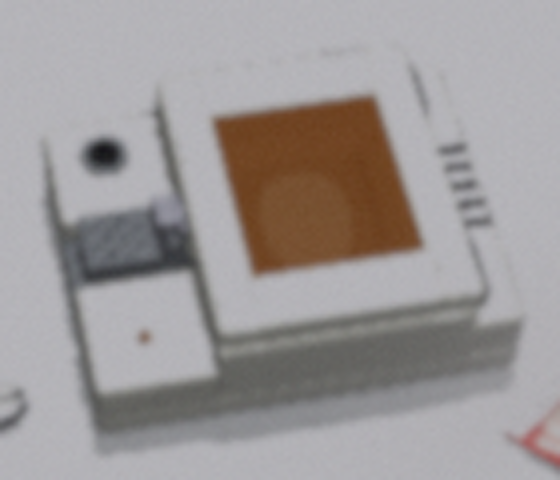

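```bash
cat >h.py <<'E'
import numpy as np,cv2
from rig import *
from scipy.optimize import least_squares
from scipy.spatial.transform import Rotation as R
def proj(n,P,i=None):
    i=i or camera_info(n);T=i["T"];p=(np.atleast_2d(P)-T[:3,3])@T[:3,:3]
    s=np.c_[p[:,0],-p[:,1]]/-p[:,2:];s=s*(1+i["k1"]*(s**2).sum(1,keepdims=True))
    return s*[i["mtx"][0,0],i["mtx"][1,1]]+i["mtx"][:2,2]
def tw(q,L):  # tester local->world
    x,y,a=q;c,s=np.cos(a),np.sin(a);L=np.atleast_2d(L)
    return np.c_[x+c*L[:,0]-s*L[:,1],y+s*L[:,0]+c*L[:,1],L[:,2]]
E
python3 - <<'E'
from h import *
L=np.array([(-72,48,42),(-72,0,44),(-94,70,38),(-94,-70,38),(-44,68,62),(-44,-68,62)],float)
t=np.array([(107,280),(173,352),(42,284),(248,490),(117,210),(322,412)])/4+[305,180]
s=np.array([(104,155),(119,243),(45,130),(93,395),(160,80),(220,335)])/4+[265,230]
def f(q,w):
    r=[]
    if 't' in w:r.append(proj("top",tw(q,L))-t)
    if 's' in w:r.append(proj("scene",tw(q,L))-s)
    return np.concatenate(r).ravel()
for w in('t','s','ts'):
    o=least_squares(f,[520,-280,.8],args=(w,));print(w,o.x.round(3),o.fun.round(1).reshape(-1,2).tolist())
q=o.x
print(tw(q,[(-72,0,44),(62,0,54),(-44,0,56)]).round(1), np.hypot(*tw(q,[(-72,0,44)])[0,:2]))
st=get_state();print(R.from_quat(st["tcp_rot"]).as_matrix().round(3))
i=camera_info("wrist");print(i["T"].round(2),i["mtx"][0,0])
E
```

```text
t [ 473.672 -255.895   -0.781] [[-0.8, 0.3], [0.8, 0.3], [-0.9, -0.6], [0.1, 0.2], [-0.3, -0.9], [1.0, 0.7]]
s [ 469.98  -257.104   -0.796] [[-0.3, -0.3], [0.4, -0.7], [-0.1, -0.6], [0.5, 0.3], [-0.2, -0.1], [-0.3, 1.2]]
ts [ 471.815 -256.401   -0.79 ] [[-0.6, 0.9], [0.9, 1.0], [-0.7, -0.2], [-0.2, 1.1], [0.0, -0.3], [0.9, 1.8], [-0.2, -0.9], [0.8, -1.4], [0.0, -1.1], [1.1, -0.4], [-0.2, -0.8], [0.3, 0.3]]
[[ 421.1 -205.3   44. ]
 [ 515.5 -300.4   54. ]
 [ 440.8 -225.2   56. ]] 468.4894522938595
[[-0.959  0.282 -0.001]
 [ 0.282  0.959 -0.002]
 [-0.    -0.002 -1.   ]]
[[ 2.8000e-01 -9.2000e-01 -2.6000e-01  1.1616e+02]
 [ 9.6000e-01  2.7000e-01  8.0000e-02  6.4247e+02]
 [-0.0000e+00 -2.7000e-01  9.6000e-01  3.7397e+02]
 [ 0.0000e+00  0.0000e+00  0.0000e+00  1.0000e+00]] 330.57071737141365
```

apply_moves(steps=[[-1,[-0.81,-0.47,0],0],[-1,[-0.81,-0.47,0],0],[-1,[-0.81,-0.47,0],0],[-1,[-0.81,-0.47,0],0],[-1,[-0.81,-0.47,0],0],[-1,[-0.81,-0.47,0],0],[-1,[-0.81,-0.47,0],0],[-1,[-0.81,-0.47,0],0],[-1,[-0.81,-0.47,0],0],[-1,[-0.81,-0.47,0],0]])

```text
time: 0.93
tcp_pos: [441.8, 350.2, 231.0]
tcp_rot: [0.142, 0.99, -0.0, -0.0]
contact_force: [0.3, -0.1, 1.4]
opening: 0.0
```

apply_moves(steps=[[-1,[-0.45,-0.65,0],0],[-1,[-0.45,-0.65,0],0],[-1,[-0.45,-0.65,0],0],[-1,[-0.45,-0.65,0],0],[-1,[-0.45,-0.65,0],0],[-1,[-0.45,-0.65,0],0],[-1,[-0.45,-0.65,0],0],[-1,[-0.45,-0.65,0],0],[-1,[-0.45,-0.65,0],0],[-1,[-0.45,-0.65,0],0]])

```text
time: 1.77
tcp_pos: [540.4, 50.2, 230.9]
tcp_rot: [0.142, 0.99, -0.0, -0.001]
contact_force: [0.1, -0.3, -0.4]
opening: 0.1
```

apply_moves(steps=[[-1,[0.13,-0.87,0],0],[-1,[0.13,-0.87,0],0],[-1,[0.13,-0.87,0],0],[-1,[0.13,-0.87,0],0],[-1,[0.13,-0.87,0],0],[-1,[0.13,-0.87,0],0],[-1,[0.13,-0.87,0],0],[-1,[0.13,-0.87,0],0]])

```text
time: 2.43
tcp_pos: [420.9, -204.9, 231.2]
tcp_rot: [0.142, 0.99, 0.0, -0.0]
contact_force: [0.4, -0.5, -1.1]
opening: 0.0
```

apply_moves(steps=[[-1,[0,0,0],1],[-1,[0,0,0],1],[-1,[0,0,0],1],[-1,[0,0,0],1],[-1,[0,0,0],1],[-1,[0,0,0],1],[-1,[0,0,0],1],[-1,[0,0,0],0.25],[-1,[0,0,0],0]])

```text
time: 3.18
tcp_pos: [421.9, -203.5, 231.1]
tcp_rot: [0.385, 0.923, -0.0, -0.0]
contact_force: [0.0, 0.3, 0.0]
opening: -0.1
```

```bash
python3 - <<'E'
from h import *
i=camera_info("wrist");im=camera("wrist");cv2.imwrite("pics/w1.png",im)
np.savez("w1.npz",T=i["T"],mtx=i["mtx"],k1=i["k1"])
for q in((471.8,-256.4,-.79),):
  print(proj("wrist",tw(q,[(-72,48,42),(-72,0,44),(-94,70,38),(-94,-70,38)]),i).round())
print(get_state()["tcp_pos"],R.from_quat(get_state()["tcp_rot"]).as_matrix().round(3))
E
```

```text
[[363. 217.]
 [317. 217.]
 [385. 195.]
 [248. 195.]]
[ 421.95694375 -203.51462015  231.12401671] [[-0.704  0.711 -0.001]
 [ 0.711  0.704  0.   ]
 [ 0.001 -0.    -1.   ]]
```

View pics/w1.png

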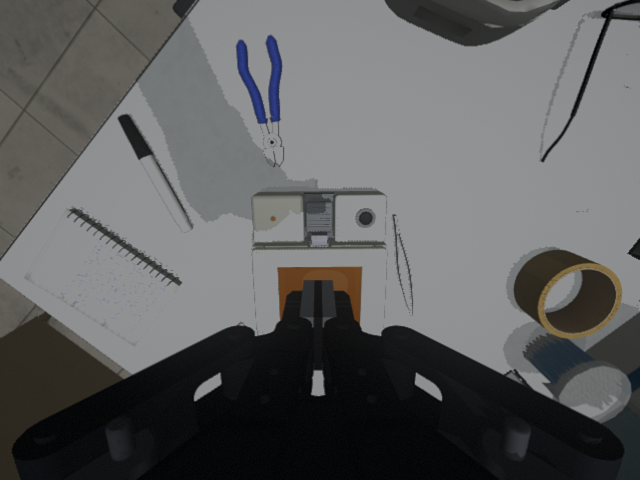

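The wrist picture matches the prediction within 3 px: button (365,217), pad (319,213) and deck corners (252,192) and (385,192). I'll go down to just above the pad.

apply_moves(steps=[[-1,[0.08,-0.03,0.9],0],[-1,[0,0,0.9],0],[-1,[0,0,0.9],0],[-1,[0,0,0.9],0],[-1,[0,0,0.6],0],[-1,[0,0,0.1],0],[-1,[0,0,0],0]])

```text
time: 3.82
tcp_pos: [418.1, -201.9, 58.2]
tcp_rot: [0.385, 0.923, 0.0, -0.002]
contact_force: [0.3, -0.1, 0.6]
opening: 0.3
```

```bash
python3 - <<'E'
from h import *
im=camera("wrist");s=camera("scene")[200:360,230:430]
a=cv2.resize(im[150:330,220:420],(660,594));cv2.imwrite("pics/w2.png",a)
E
```

```text
(no output)
```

View pics/w2.png

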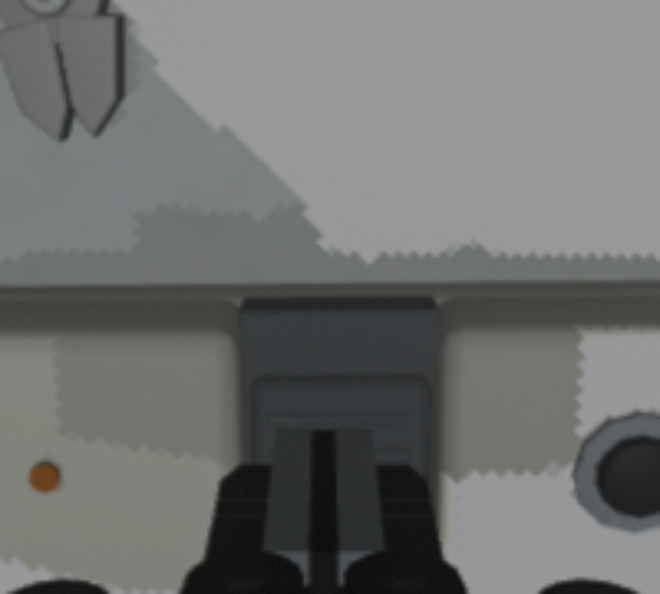

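The crop shows the fingertips over the pad: tip centre about x 325, pad 250–430, so they sit about 2 mm to the right. The tip's front edge is about 2 mm behind the pad's front edge, as intended. I'll correct sideways and press.

apply_moves(steps=[[-1,[0,0.05,0.15],0],[-1,[0,0,0.15],0],[-1,[0,0,0.05],0],[-1,[0,0,0.05],0],[-1,[0,0,0],0]])

```text
time: 4.33
tcp_pos: [420.4, -200.5, 43.4]
tcp_rot: [0.386, 0.923, 0.0, -0.0]
contact_force: [-1.3, 2.0, 1.3]
opening: -0.1
```

apply_moves(steps=[[-1,[0,0,0.05],0],[-1,[0,0,0.05],0],[-1,[0,0,0],0],[-1,[0,0,0],0],[-1,[0,0,0],0]])

```text
time: 4.75
tcp_pos: [419.1, -199.2, 39.4]
tcp_rot: [0.385, 0.923, 0.001, -0.002]
contact_force: [-1.5, 3.0, 4.3]
opening: 0.1
```

```bash
python3 - <<'E'
from h import *
s=camera("scene")[180:360,200:440];print(get_state()["contact_force"],get_state()["tcp_pos"])
cv2.imwrite("pics/s2.png",cv2.resize(s,None,fx=3,fy=3,interpolation=2))
E
```

```text
[-2.39774355  4.16748143  5.61354842] [ 419.12580397 -199.27286862   39.4456181 ]
```

View pics/s2.png

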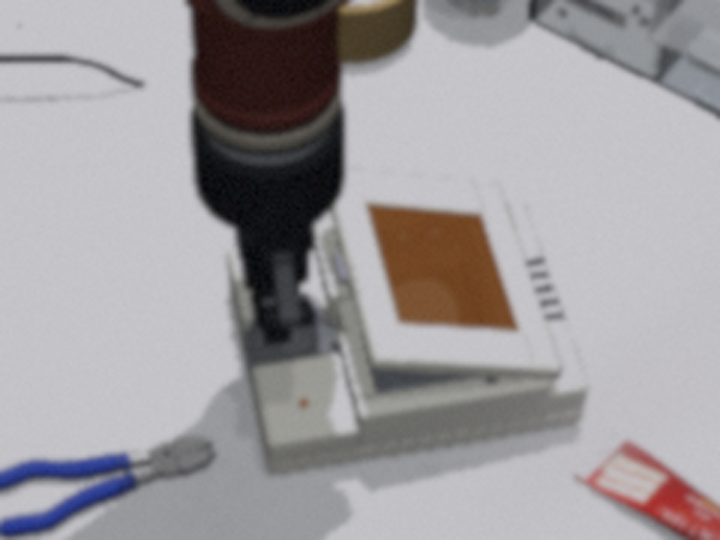

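The lid has sprung up; its front edge has risen clearly off the chamber. I'll release the tab and raise the tip to just below the lid's edge height.

apply_moves(steps=[[-1,[0.03,0,-0.15],0],[-1,[0,0,-0.2],0],[-1,[0,0,-0.25],0],[-1,[0,0,-0.15],0],[-1,[0,0,0],0],[-1,[0,0,0],0]])

```text
time: 5.3
tcp_pos: [420.0, -200.4, 69.9]
tcp_rot: [0.386, 0.923, -0.0, 0.001]
contact_force: [0.2, -0.2, -1.0]
opening: 0.1
```

```bash
cat >>h.py <<'E'
def loc():
    p=get_state()["tcp_pos"];d=p[:2]-[472,-255.5];c,s=np.cos(-.79),np.sin(-.79)
    print("local",(c*d[0]+s*d[1]).round(1),(-s*d[0]+c*d[1]).round(1),p[2].round(1),"F",get_state()["contact_force"].round(1))
E
python3 - <<'E'
from h import *
loc()
i=camera_info("scene");s=camera("scene")[180:360,200:440]
def C(t):c,s_=np.cos(t),np.sin(t);return [(62-106*c-4*s_,y,54+106*s_-4*c) for y in(-68,68)]
for t in(0,.25,.35,.45):print(t,((proj("scene",tw((472,-255.5,-.79),C(t)))-[200,180])*3).round().tolist())
cv2.imwrite("pics/s3.png",cv2.resize(s,None,fx=3,fy=3,interpolation=2))
E
```

```text
local -75.7 1.9 69.9 F [ 0.2 -0.2 -1. ]
0 [[359.0, 414.0], [313.0, 220.0]]
0.25 [[364.0, 384.0], [317.0, 190.0]]
0.35 [[370.0, 372.0], [322.0, 177.0]]
0.45 [[378.0, 360.0], [329.0, 164.0]]
```

View pics/s3.png

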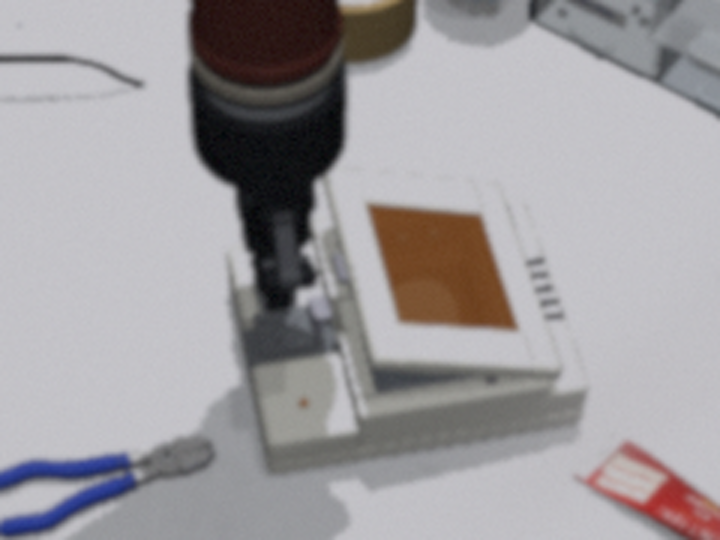

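The lid's corner is at (370,372), which matches 0.35 rad exactly. Next I'll push the lid along its arc.

apply_moves(steps=[[-1,[-0.3,0,0],0],[-1,[-0.3,0,0],0],[-1,[-0.11,0,-0.18],0],[-1,[-0.11,0,-0.18],0],[-1,[-0.11,0,-0.18],0],[-1,[-0.17,0,-0.2],0],[-1,[-0.17,0,-0.2],0],[-1,[-0.17,0,-0.2],0]])

```text
time: 6.02
tcp_pos: [454.7, -235.7, 113.7]
tcp_rot: [0.385, 0.923, 0.002, -0.008]
contact_force: [-5.4, 5.4, 6.3]
opening: -0.2
```

```bash
python3 - <<'E'
from h import *
loc()
s=camera("scene")[140:360,200:440]
cv2.imwrite("pics/s4.png",cv2.resize(s,None,fx=2.5,fy=2.5,interpolation=2))
E
```

```text
local -26.2 1.7 113.7 F [-5.4  5.4  6.3]
```

View pics/s4.png

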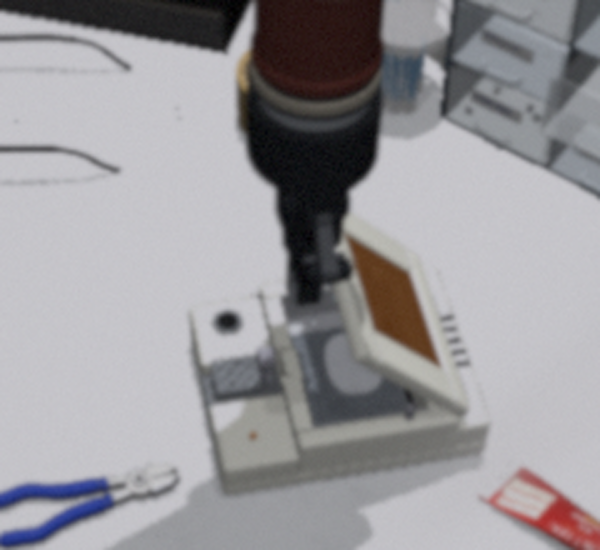

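The lid is at about 0.85 rad and follows the fingers. I can see the lens lying in the chamber. I'll keep pushing.

apply_moves(steps=[[-1,[-0.18,0,-0.1],0],[-1,[-0.18,0,-0.1],0],[-1,[-0.18,0,-0.1],0],[-1,[-0.18,0,-0.1],0],[-1,[-0.18,0,-0.08],0],[-1,[-0.15,0,-0.04],0],[-1,[-0.15,0,-0.04],0],[-1,[-0.15,0,-0.04],0],[-1,[-0.15,0,-0.04],0],[-1,[-0.15,0,0],0]])

```text
time: 6.9
tcp_pos: [506.9, -288.6, 140.7]
tcp_rot: [0.386, 0.923, -0.0, 0.0]
contact_force: [-0.2, 0.3, 0.1]
opening: 0.1
```

```bash
python3 - <<'E'
from h import *
loc()
E
```

```text
local 48.1 1.5 140.7 F [-0.2  0.3  0.1]
```

apply_moves(steps=[[-1,[-0.12,0,0],0],[-1,[-0.12,0,0],0],[-1,[-0.12,0,0],0],[-1,[-0.12,0,0],0],[-1,[-0.1,0,0],0],[-1,[0,0,0],0]])

```text
time: 7.4
tcp_pos: [523.4, -305.3, 140.5]
tcp_rot: [0.386, 0.923, -0.0, 0.001]
contact_force: [0.3, 0.1, -0.9]
opening: 0.5
```

There's no contact force even at the stop position, so the lid has fallen back by itself. I'll retreat forward and up, then check.

apply_moves(steps=[[-1,[0.3,0,0],0],[-1,[0.5,0,0],0],[-1,[0.7,0,-0.3],0],[-1,[0.7,0,-0.5],0],[-1,[0.7,0,-0.5],0],[-1,[0.7,0,-0.5],0],[-1,[0.3,0,-0.3],0],[-1,[0,0,0],0],[-1,[0,0,0],0]])

```text
time: 8.15
tcp_pos: [413.6, -193.4, 225.4]
tcp_rot: [0.385, 0.923, 0.0, 0.001]
contact_force: [1.7, -0.9, -0.4]
opening: -0.3
```

```bash
python3 - <<'E'
from h import *
loc()
a=camera("scene");s=a[140:360,200:440]
def E(t):c,s_=np.cos(t),np.sin(t);return [(62-106*c+n*s_,y,54+106*s_+n*c) for y in(-68,68) for n in(-4,8)]
for t in(1.5,1.7,1.85):print(t,((proj("scene",tw((472,-255.5,-.79),E(t)))-[200,140])*2.5).round().tolist())
cv2.imwrite("pics/s5.png",cv2.resize(s,None,fx=2.5,fy=2.5,interpolation=2))
b=camera("scene")[140:360,200:440];print("motion",cv2.absdiff(b,s).max())
E
```

```text
local -85.2 2.2 225.4 F [ 1.7 -0.9 -0.4]
1.5 [[460.0, 315.0], [480.0, 311.0], [405.0, 153.0], [423.0, 150.0]]
1.7 [[495.0, 309.0], [514.0, 308.0], [437.0, 149.0], [454.0, 148.0]]
1.85 [[520.0, 308.0], [538.0, 309.0], [459.0, 149.0], [476.0, 150.0]]
motion 42
```

View pics/s5.png

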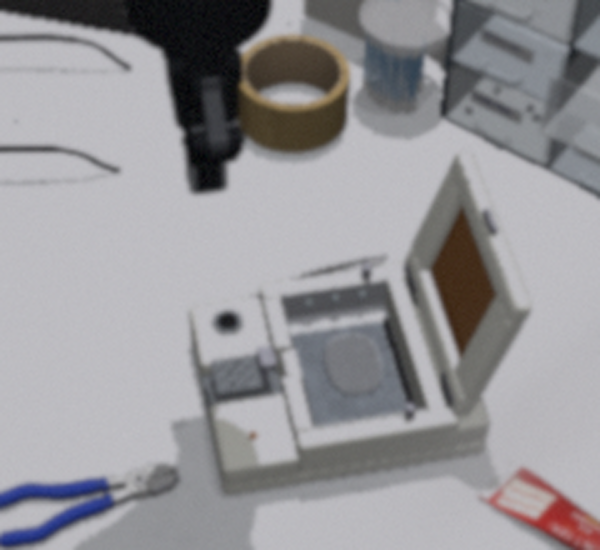

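The lid stands at about 1.8–1.85 rad: its left corner is at (460,153) against 459,149 predicted for the stop, and its right corner is at about (525,305). The lens is flat in the chamber. Last check: confirm over a second that the lid is at rest.

apply_moves(steps=[[-1,[0,0,0],0],[-1,[0,0,0],0],[-1,[0,0,0],0],[-1,[0,0,0],0],[-1,[0,0,0],0],[-1,[0,0,0],0],[-1,[0,0,0],0],[-1,[0,0,0],0],[-1,[0,0,0],0],[-1,[0,0,0],0]])

```text
time: 9.08
tcp_pos: [413.1, -193.4, 224.6]
tcp_rot: [0.386, 0.923, -0.0, 0.0]
contact_force: [0.7, 0.8, -0.3]
opening: -0.1
```

```bash
python3 - <<'E'
from h import *
s=cv2.imread("pics/s5.png")
a=camera("scene")[140:360,200:440];b=cv2.resize(a,None,fx=2.5,fy=2.5,interpolation=2)
d=cv2.GaussianBlur(cv2.absdiff(s,b),(15,15),0)[140:420]
print("lid diff",d[:,400:540].max(),"chamber",d[100:,190:400].max())
g=b[140:420,400:540].astype(float).mean(2);h=s[140:420,400:540].astype(float).mean(2)
print(cv2.phaseCorrelate(h,g,cv2.createHanningWindow(g.shape[::-1],cv2.CV_64F)))
E
```

```text
lid diff 3 chamber 8
((-0.05359580846339895, 0.0012098310050134842), 0.6962974669414064)
```

```bash
python3 -c "from rig import close_job;print(close_job())"
```

```text
the job is handed in; nothing more can be done
None
```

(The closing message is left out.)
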